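Point out the matching stamp for the record

TASK

Put the examiner's finding on record for the bench camera: with the fingertips press the green button to start the recording, point at the round red stamp mark on the form and dwell there about two seconds, then point at the stamp with the round red base that made it and dwell again about two seconds, and press the red button to stop the recording. To point, hold the fingertips straight above the middle of the thing and just clear of it, about 20 mm above the paper or above the stamp's top. These are exhibits: do not touch the form, the tray or any stamp, leave everything else where it stands, and come and go from well above, so that the fingertips are never brought down over another mark or stamp.

Things in the scene. Friction and masses are not known exactly. Their poses are not given: they have to be found in the camera images.
- form: white A5 paper form (148 x 210 mm) lying flat on a grey board of 172 x 234 mm, fixed; origin under the board's centre on the table, x across the 148 mm side, y along the 210 mm side; the paper's face is 4 mm above the table. It bears three stamp marks in a row along y, 66 mm apart, in any order, each printed a little crooked.
- mark_round_mid (a point): centre of the round red mark printed on the form: two red rings, the outer 39 mm across, with a red star of bars in the middle; the point lies on the paper's face, 4 mm above the table
- mark_oblong_mid (a point): centre of the oblong blue mark on the form, a blue frame of about 24 x 49 mm with two bars; not to be pointed at
- mark_square_mid (a point): centre of the square green mark on the form, two green frames, the outer 35 mm wide; not to be pointed at
- tray: white shallow open tray, 256 x 92 mm, rim 16 mm above the table, fixed, to the left or the right of the form; origin under its centre on the table, x along its long side. Three loose hand stamps stand upright in it in a row along x, about 80 mm apart, in any order.
- stamp_round_top (a point): top of the stamp to be pointed at: the highest point, on the axis of its turned wooden handle, about 82 mm above the table. The stamp is 78 mm tall, about 90 g, loose; its base is a round red disc 44 mm across and 20 mm high, its handle knob 31 mm across.
- stamp_oblong_top (a point): top of the stamp with the oblong blue base (26 x 54 mm); same height and handle as the round one; not to be pointed at
- stamp_square_top (a point): top of the stamp with the square green base (38 x 38 mm); same height and handle as the round one; not to be pointed at
- stamp_round: the same round-based stamp; origin at the centre of its underside, z up along the handle
- stamp_oblong: the oblong-based stamp; origin at the centre of its underside, z up along the handle
- stamp_square: the square-based stamp; origin at the centre of its underside, z up along the handle
- control_box: grey control box of the bench camera with a black top, 170 x 95 mm, its top 38 mm above the table, fixed, on the side of the form that the tray is not; origin under its centre on the table, x along its long side. It carries two push buttons 84 mm apart on its long centre line: green (start) at the -x end, red (stop) at the +x end.
- rec_start_top (a point): centre of the top face of the green start button, 28 mm across, in a black collar on the control box; it moves straight down
- rec_start (a joint): travel of the green button in m: 0 released, 0.006 fully pressed; a spring returns it, fully down takes 5 N; it counts as pressed beyond 4 mm
- rec_stop_top (a point): centre of the top face of the red stop button, 28 mm across, in a black collar on the control box; it moves straight down
- rec_stop (a joint): travel of the red button in m: 0 released, 0.006 fully pressed; a spring returns it, fully down takes 5 N; it counts as pressed beyond 4 mm
- loupe: bystander: black and clear stand magnifier, 42 mm across, 38 mm tall, loose, beyond the form; origin under its centre
- ink_pad: bystander: closed ink pad with a steel lid, 112 x 72 x 18 mm, loose, at the far left; origin under its centre
- bottle: bystander: amber glass bottle, 42 mm across, 85 mm tall, loose, at the far right; origin under its centre
- marker: bystander: white and black marker pen, 140 mm long, 20 mm high, lying along its y axis beyond the form on the right, loose; origin under its centre
- photo_scale: bystander: white L-shaped photographic scale with black bars, 105 x 62 mm, 4 mm thick, lying beyond the form, loose; origin under the middle of its long leg
Not all that is in view belongs to the job. Several things have the shape of the control_box; the one meant has the colours described above.

How it is judged (in metres and radians):
On the way, in this order (a step that is already met when the one before it is completed fails the run):
1. the green button is pressed down by the fingers (value of joint rec_start above 0.004 m and contact force between the fingers and control_box above 0.5 N), for 0.05 s.
2. the fingers dwell just above the round red mark for 1.5 s (horizontal distance between the grasp point and mark_round_mid below 0.018 m and z of the grasp point in the frame of mark_round_mid between 0.015 and 0.065 m), for 1.5 s.
3. the fingers dwell just above the top of the round stamp for 1.5 s (horizontal distance between the grasp point and stamp_round_top below 0.018 m and z of the grasp point in the frame of stamp_round_top between 0.015 and 0.065 m), for 1.5 s.
4. the red button is pressed down by the fingers (value of joint rec_stop above 0.004 m and contact force between the fingers and control_box above 0.5 N), for 0.05 s.
At the end, for the whole second after the job is handed in: Both buttons are released (within 1 mm of the top of their travel), the three stamps stand upright, at rest and within 3 mm of where they stood, and every bystander is within 10 mm of where it was (value of joint each of rec_start, rec_stop below 0.001 m and distance of each of stamp_round, stamp_oblong, stamp_square from where it was at the start of the episode below 0.003 m and angle between each of stamp_round, stamp_oblong, stamp_square's own z axis and vertical below 0.05 rad and linear speed of each of stamp_round, stamp_oblong, stamp_square below 0.01 m/s and distance of each of loupe, ink_pad, bottle, marker, photo_scale from where it was at the start of the episode below 0.01 m); the robot touches nothing.
It fails at once if a stamp is touched (contact force between any of the fingers, the arm and stamp_round above 0.3 N or contact force between any of the fingers, the arm and stamp_oblong above 0.3 N or contact force between any of the fingers, the arm and stamp_square above 0.3 N).
It fails at once if the form or the tray is touched (contact force between any of the fingers, the arm and form above 0.3 N or contact force between any of the fingers, the arm and tray above 0.3 N).
It fails at once if a stamp is moved, tipped or lifted (distance of any of stamp_round, stamp_oblong, stamp_square from where it was at the start of the episode above 0.005 m).
It fails at once if the fingertips are brought down over another mark or stamp (to within about 20 mm of it) ((horizontal distance between the grasp point and mark_oblong_mid below 0.01 m and z of the grasp point in the frame of mark_oblong_mid below 0.042 m) or (horizontal distance between the grasp point and mark_square_mid below 0.01 m and z of the grasp point in the frame of mark_square_mid below 0.042 m) or (horizontal distance between the grasp point and stamp_oblong_top below 0.01 m and z of the grasp point in the frame of stamp_oblong_top below 0.042 m) or (horizontal distance between the grasp point and stamp_square_top below 0.01 m and z of the grasp point in the frame of stamp_square_top below 0.042 m)).
It fails at once if a bystander is moved by more than 10 mm (distance of any of loupe, ink_pad, bottle, marker, photo_scale from where it was at the start of the episode above 0.01 m).
It also fails if it takes over 69 s, if anything falls off the work surface, if the arm or the gripper's body presses on something with over 40 N, if the wrist force passes 120 N, or if a joint passes its speed limit or range.

ROBOT

A 6-joint arm with a two-finger parallel gripper is mounted at the origin on the work surface. World frame = base frame: x ahead of the robot, y to its left, z up, the work surface at z = 0. Lengths are in mm, angles in rad, forces in N, time in s.
With the tool pointing down it reaches from about 275 to 750 mm from the base axis. Payload 10.2 kg.
Tool frame: the origin (TCP) lies midway between the tips of the shut fingers; the grasp point (between the pads) lies 19 mm behind it (ctrl.pinch_z is the distance from the TCP to the grasp point, in mm); x points along the fingers, z is the direction in which the jaws open and shut, and the axes are right-handed (so a half turn about x gives the same grasp; the last joint's range is limited). The gripper opens to 85 mm and grips with 20 to 120 N. Pads are 22 mm wide; open, the fingers measure 114 mm over their backs; the gripper's body (76 mm by 85 mm) begins 54 mm behind the grasp point. The pads swing forward as they close: fully open they stand 13 mm farther back than shut.
Start: joints at [0.893, 0.313, 1.498, -0, 1.331, -0.223], TCP at [230.636, 471.633, 231.294] pointing down, gripper open.
Joint ranges: [-2.94, 2.94], [-0.97, 2.17], [0.19, 2.56], [-1.23, 4.37], [0.02, 3.11], [-2.88, 2.88]. Speed limits (rad/s): [2.39, 2.39, 3.01, 3.14, 3.14, 3.14].

INTERFACE

Orientations are given as a unit quaternion [w, x, y, z].
In Python, from rig import ctrl, capture, workorder, nets gives the robot as it stands. The module is installed in compiled form; this text tells all that it offers.
- The arm moves only by the tool send_rows, never from a script. Its argument "rows" is text: rows parted by semicolons, each of 5 numbers parted by spaces: the opening, from 0 (shut) to 1 (fully open), then the shift along the tool's x, y, z in cm, then the turn about the tool's x in units of 5 degrees (1.0 is 5 degrees). In form: grip x y z yaw; .... A call has 1 to 12 rows; each row is the pose to reach, as a shift and turn from the pose commanded when the call began, along the tool's axes at that moment; what a row does not reach only later rows make up. A row lasts 1/10 s, in which the tool goes at most 50 mm and 8.59 degrees, less where a joint would pass 70% of its speed; a pose out of reach is approached as far as the arm can. A call with a gripper value outside its range is refused whole. The fingers move at their own pace and stop on an object; "grip_force" is the grip in N (left out, the last holds). Time passes only in rows, so rows that repeat a pose let the fingers close. It gives the time, the measured TCP pose, the force and the opening at its end, in the units of the state.
- ctrl.sense(): the state, without advancing time (a new reading comes with each control period).
- capture(name): name is "side" or "top" or "wrist"; returns a dict with "pixels" (420x560x3 uint8, red, green, blue), "intrinsics" (3x3 intrinsics, pixels), "dist" ([k1, k2, p1, p2, k3] as OpenCV has them; the pictures are not rectified), "view" (4x4, takes a point from world to camera coordinates); the wrist camera has in their place "mount" (4x4, takes a point from camera to tool coordinates, whose origin is the TCP and whose axes are the tool frame's). Camera axes: x right, y down, z forward; pixel columns grow to the right and rows downward; lengths in mm; the calibration is good to about 2 mm. A picture is of the moment at which its call begins: read the wrist's pose just before it. There is no depth.
- workorder.finish_job(): hands the job in, once; it reports no verdict.
Trained networks look in a picture, given as the dict that the camera call returned (one of the last four; its "shot" number tells which), for a name from the list of things; names that differ only in an ending like _2 or _b are one class to them, and where a whole thing is asked for, a point or a joint stands for the part that bears it (a point fixed in the world has none). Each returns a list of dicts, best first, with "confidence" (0 to 1); they miss things now and then, are a little off and sometimes report something else, mostly with a low value. They report only what shows in the picture. A call takes as long as a camera call. They do not tell look-alikes from the thing itself.
- nets.boxes_of(picture, target): "location" ([x, y, z] in mm, in world coordinates, good to about 4 mm: the middle of the surface that is visible of it).
- nets.spot_point(picture, target): "location" ([x, y, z] in mm, in world coordinates, good to about 4 mm: a listed point, or the origin of a listed thing).
The state is a dict: "time_s": time; "joints": joint angles; "dq": joint speeds; "tau": joint torques, N m; "eef_pos": TCP position; "ee_rot": TCP orientation; "force": force on the tool from outside, world axes, zero at the start; "wrist_torque": the same for the moment, N m; "grip_width": opening from 0.0 (shut) to 1.0 (fully open).
Only numpy, scipy, OpenCV 4.12 (cv2) and the standard library are available. Lean on these libraries where they do the work, as an engineer would, in place of code of your own. Each camera call takes 0.05 s, during which the arm holds its last target.

## Working session

There is one attempt and no reset: what is moved stays moved. The work goes in short steps, Python scripts to look and compute and a tool call to move; the robot and the scene stay as the last step left them, time stands still between calls to the robot, and variables do not carry over. Pictures are saved under pics/ and viewed, and the job is handed in when it is done.

Besides the shell and the picture viewer there is one more tool, called after ">>>" as name(argument=value, ...) on one line, values as JSON. send_rows: Moves the arm, as the interface text tells. Its arguments: {"type":"object","properties":{"rows":{"type":"string"},"grip_force":{"type":"number"}},"required":["rows"]}

```bash
mkdir -p pics; ls
python3 - <<'E'
from rig import ctrl,capture,nets
import cv2
s=ctrl.sense();print({k:s[k] for k in("time_s","eef_pos","ee_rot","grip_width")},ctrl.pinch_z)
for n in("top","side","wrist"):
    p=capture(n);cv2.imwrite(f"pics/a_{n}.png",cv2.cvtColor(p["pixels"],cv2.COLOR_RGB2BGR))
    print(n,p["intrinsics"].tolist() if hasattr(p["intrinsics"],'tolist') else p["intrinsics"])
    if n!="wrist":
        for t in("mark_round_mid","mark_oblong_mid","mark_square_mid","stamp_round_top","stamp_oblong_top","stamp_square_top","rec_start_top","rec_stop_top","control_box","form","tray"):
            print(t,[([round(float(v)) for v in r["location"]],round(r["confidence"],2)) for r in nets.spot_point(p,t)][:4])
E
```

```text
pics
{'time_s': 0.0, 'eef_pos': array([230.44419302, 471.42216613, 230.71910961]), 'ee_rot': array([ 0.59939787, -0.37453996,  0.60030725,  0.37426356]), 'grip_width': 0.9980947076499478} 18.700000000000003
top [[483.7894649560171, 0.0, 277.4067404883815], [0.0, 483.7894649560171, 210.7008188159466], [0.0, 0.0, 1.0]]
mark_round_mid [([508, -92, 8], 0.63)]
mark_oblong_mid [([516, -21, 1], 0.62)]
mark_square_mid [([443, 312, 58], 0.67), ([507, 45, 2], 0.38)]
stamp_round_top [([545, -251, 83], 0.63), ([460, -250, 80], 0.63)]
stamp_oblong_top [([623, -261, 81], 0.61), ([546, -252, 84], 0.44)]
stamp_square_top [([476, -471, 3], 0.5), ([460, -253, 81], 0.48), ([625, -262, 6], 0.38)]
rec_start_top [([219, 364, 60], 0.65), ([444, 310, 58], 0.64), ([662, 342, 61], 0.5), ([239, -199, 56], 0.41)]
rec_stop_top [([518, 297, 60], 0.54), ([741, 334, 56], 0.46), ([321, -205, 56], 0.41)]
control_box [([481, 307, -2], 0.84), ([700, 338, -2], 0.73), ([260, 349, 0], 0.62)]
form [([507, -20, 2], 0.77), ([502, 49, 5], 0.19)]
tray [([535, -256, -1], 0.94), ([506, -20, -1], 0.28)]
side [[414.2591953922867, 
[... 163 characters left out ...]
6)]
mark_square_mid [([507, 51, 2], 0.51)]
stamp_round_top [([545, -251, 83], 0.52)]
stamp_oblong_top [([623, -262, 83], 0.53)]
stamp_square_top [([466, -248, 80], 0.66), ([535, -253, 0], 0.17)]
rec_start_top [([438, 315, 59], 0.61), ([222, 364, 58], 0.6), ([236, -208, 58], 0.41)]
rec_stop_top [([525, 299, 58], 0.58), ([298, 329, 55], 0.57), ([746, 335, 54], 0.49), ([323, -199, 55], 0.4)]
control_box [([477, 305, 0], 0.97), ([277, -202, 1], 0.86), ([705, 334, -2], 0.72), ([260, 346, -4], 0.6)]
form [([512, -23, 1], 0.67), ([441, 318, 59], 0.27)]
tray [([538, -258, -3], 0.78)]
wrist [[297.19633086934346, 0.0, 282.59122224168044], [0.0, 297.19633086934346, 206.89006004587512], [0.0, 0.0, 1.0]]
```

View pics/a_top.png

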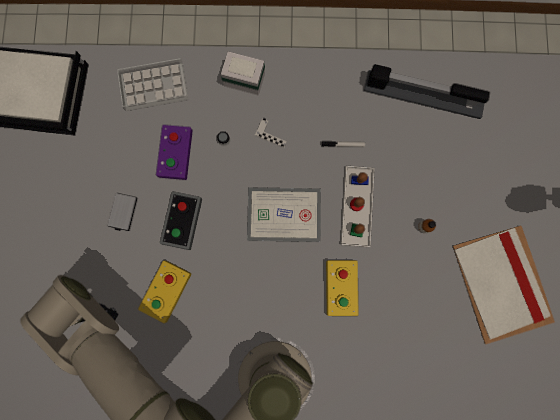

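View pics/a_side.png

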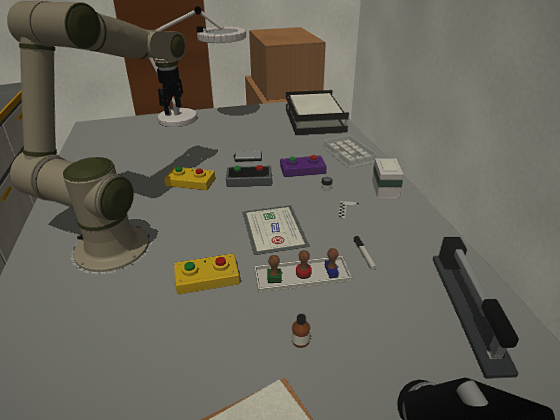

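View pics/a_wrist.png

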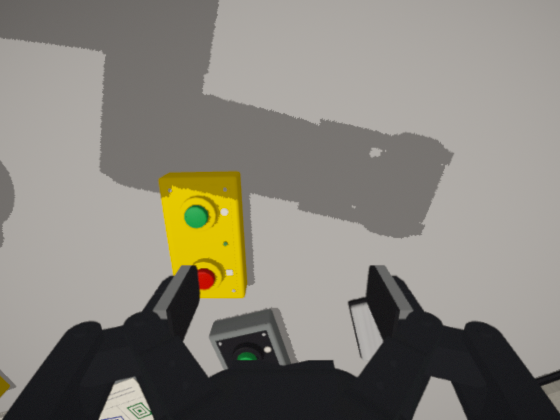

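The top view shows the grey/black box, the one meant, at about (181,220): green button (176,232), red button (182,207). The round mark is at (305,215) and the red stamp is in the middle of the tray at (357,203). The yellow and purple boxes are decoys. I'll triangulate from colours next.

```bash
cat > h.py <<'E'
import numpy as np,cv2
from rig import ctrl,capture,nets
from scipy.spatial.transform import Rotation as Rn
from scipy.optimize import least_squares
def proj(p,X):
    V=np.array(p["view"]);return cv2.projectPoints(np.array(X,float).reshape(-1,3),cv2.Rodrigues(V[:3,:3])[0],V[:3,3],np.array(p["intrinsics"]),np.array(p["dist"],float))[0].reshape(-1,2)
def blob(p,uv,col,r):
    im=p["pixels"].astype(int);R,G,B=im[...,0],im[...,1],im[...,2]
    m=(R-np.maximum(G,B)>35) if col=="r" else (G-np.maximum(R,B)>20)
    yy,xx=np.mgrid[:420,:560];m&=((xx-uv[0])**2+(yy-uv[1])**2<r*r)
    ys,xs=np.nonzero(m);return np.array([xs.mean(),ys.mean()]),len(xs),(xs.min(),xs.max(),ys.min(),ys.max())
def tri(ps,uvs):
    f=lambda X:np.concatenate([proj(p,X)[0]-u for p,u in zip(ps,uvs)])
    s=least_squares(f,[500,0,30]);return s.x,np.abs(s.fun).max()
def R():
    q=ctrl.sense()["ee_rot"];return Rn.from_quat([q[1],q[2],q[3],q[0]]).as_matrix()
E
python3 - <<'E'
from h import *
ps=[capture("top"),capture("side")]
for n,X,c,r in(("green",(441,312,58),"g",(8,8)),("red",(521,298,58),"r",(8,8)),("mark",(508,-91,4),"r",(11,12))):
    uv=[]
    for p,rr in zip(ps,r):
        b=blob(p,proj(p,X)[0],c,rr);print(n,proj(p,X)[0].round(1),b);uv.append(b[0])
    print(n,tri(ps,uv))
print(R().round(3)); 
for X in((545,-251,82),(460,-250,82),(624,-261,82)): print([proj(p,X)[0].round(1) for p in ps])
for p,n,X in zip(ps,"ts",[(540,-255,60)]*2):
    u,v=proj(p,X)[0].astype(int);cv2.imwrite(f"pics/b_{n}.png",cv2.cvtColor(cv2.resize(p["pixels"][v-45:v+45,u-60:u+60],None,fx=6,fy=6,interpolation=2),cv2.COLOR_RGB2BGR));print(u-60,v-45)
E
```

```text
green [175.6 231.3] (array([175.5       , 232.36363636]), 66, (np.int64(171), np.int64(180), np.int64(228), np.int64(236)))
green [237.5 167.5] (array([236.81818182, 167.6969697 ]), 33, (np.int64(234), np.int64(240), np.int64(165), np.int64(170)))
green (array([438.14103067, 312.39530613,  57.4310161 ]), np.float64(0.09400474874405518))
red [181.3 205.7] (array([181.82352941, 205.95588235]), 68, (np.int64(178), np.int64(186), np.int64(202), np.int64(210)))
red [259.  166.8] (array([259., 167.]), 31, (np.int64(256), np.int64(262), np.int64(165), np.int64(169)))
red (array([520.39802113, 296.36944536,  58.16733386]), np.float64(0.08427974508691705))
mark [305.8 214.4] (array([305.03529412, 214.84705882]), 85, (np.int64(299), np.int64(311), np.int64(209), np.int64(221)))
mark [278.1 240.8] (array([277.390625, 239.484375]), 64, (np.int64(271), np.int64(284), np.int64(236), np.int64(243)))
mark (array([506.23479553, -88.26046445,   7.30090915]), np.float64(0.09296305194536103))
[[ 0.    -0.898  0.439]
 [ 0.     0.439  0.898]
 [-1.    -0.     0.   ]]
[array([359.9, 200.1]), array([304.1, 251.9])]
[array([359.7, 227.8]), array([273. , 256.4])]
[array([363. , 174.7]), array([333.4, 249.9])]
299 157
242 214
```

View pics/b_t.png

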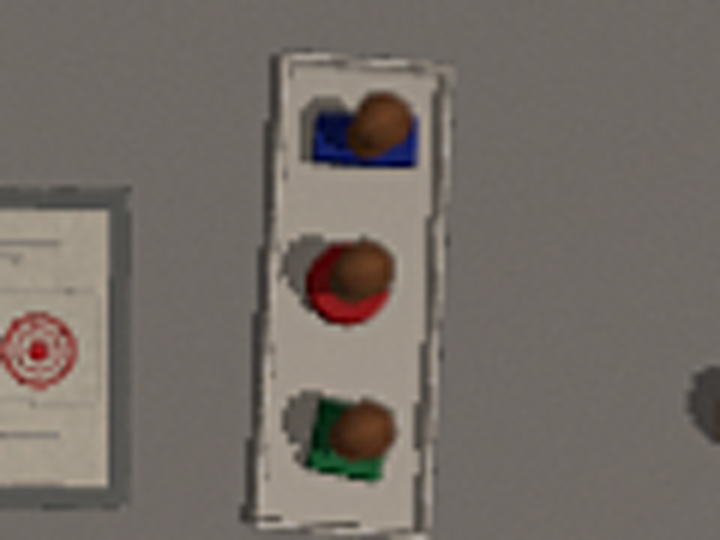

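View pics/b_s.png

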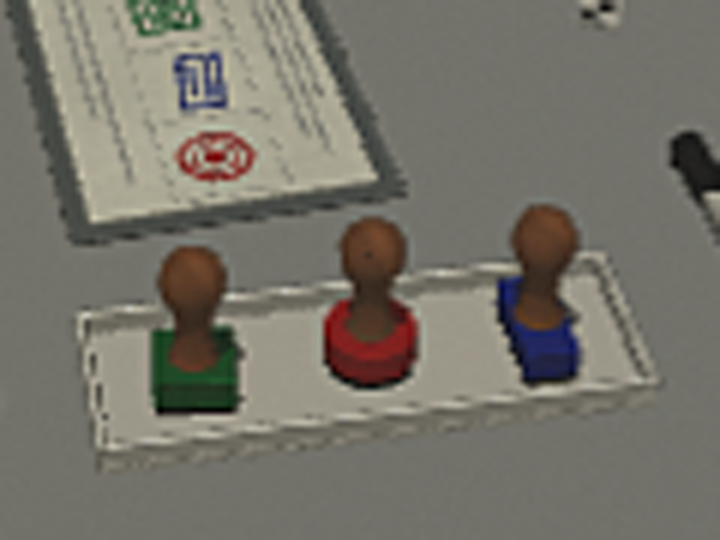

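Run:
```python
from h import *
ps=[capture("top"),capture("side")]
o=[np.array([299,157]),np.array([242,214])]
for n,a,b in(("roundknob",(361,270),(373,248)),("sqknob",(362,430),(193,278)),("oblknob",(382,124),(545,236)),("mark",(38,350),(216,157))):
    print(n,tri(ps,[oo+(np.array(x)+.5)/6-.5 for oo,x in zip(o,(a,b))]))
s=ctrl.sense()
for t in((438.3,312.5,100),(520.4,296.5,100),(507,-89,100),(543,-250,170)): print(t,(R().T@(np.array(t)-s["eef_pos"])).round(1))
print(s["eef_pos"],s["time_s"])
```

```text
roundknob (array([ 543.49777548, -249.68706182,   70.50538195]), np.float64(0.4736978195886934))
sqknob (array([ 460.90716567, -249.91860021,   69.43422214]), np.float64(0.3765336427869954))
oblknob (array([ 620.39793958, -260.93841584,   71.60507148]), np.float64(0.668447633250139))
mark (array([506.54239707, -88.00235991,   5.93134165]), np.float64(0.20569799673106104))
(438.3, 312.5, 100) [ 131.3 -256.4  -51.7]
(520.4, 296.5, 100) [ 131.3 -337.2  -30. ]
(507, -89, 100) [ 131.3 -494.6 -382.2]
(543, -250, 170) [  61.3 -597.6 -511. ]
[230.64737724 471.62144803 231.29894196] 1.45
```

>>> send_rows(rows="0 0 -5 -1 0;0 0 -10 -2 0;0 0 -15 -3 0;0 0 -20 -4 0;0 0 -25.6 -5.2 0;0 5 -25.6 -5.2 0;0 10 -25.6 -5.2 0;0 13.1 -25.6 -5.2 0;0 13.1 -25.6 -5.2 0;0 13.1 -25.6 -5.2 0")

```text
time_s: 2.45
eef_pos: [438.3, 312.8, 101.4]
ee_rot: [0.6, -0.375, 0.599, 0.374]
force: [-0.0, 1.3, -0.5]
grip_width: 0.001
```

Run:
```python
from h import *
s=ctrl.sense();print(s["eef_pos"],s["grip_width"],s["force"],s["time_s"])
for n in("wrist","side"):
    p=capture(n);cv2.imwrite(f"pics/c_{n}.png",cv2.cvtColor(p["pixels"],cv2.COLOR_RGB2BGR))
    if n=="wrist":
        r=nets.spot_point(p,"rec_start_top");print([(x["location"],x["confidence"]) for x in r])
        T=np.linalg.inv(np.array(p["mount"]));X=R().T@((np.array([[438.3,312.5,57],[520.4,296.5,57]])-s["eef_pos"]).T)
        print(cv2.projectPoints(X.T.copy(),cv2.Rodrigues(T[:3,:3])[0],T[:3,3],np.array(p["intrinsics"]),np.array(p["dist"],float))[0])
```

```text
[438.25946635 312.75313978 101.41311105] 0.0008062566172037482 [-0.04463359  1.25940983 -0.53552494] 2.45
[([443.4, 317.0, 57.6], 0.92)]
[[[282.22172496 234.03818834]]

 [[309.88227889 328.2689586 ]]]
```

View pics/c_wrist.png

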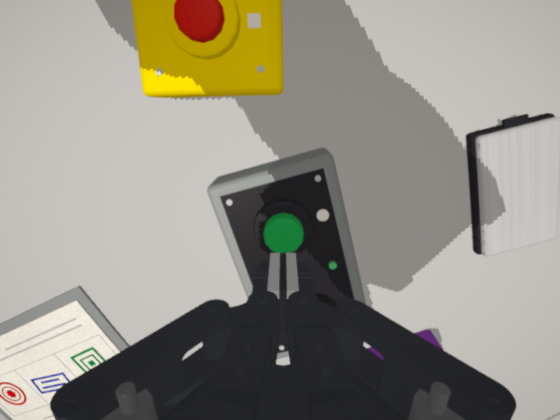

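The green button shows at (283,233), in line with the shut fingertips and with my projection at (282,234). Pressing now.

>>> send_rows(rows="0 2.5 0 0 0;0 3.5 0 0 0;0 4.2 0 0 0;0 4.6 0 0 0;0 4.8 0 0 0;0 5.0 0 0 0;0 5.1 0 0 0;0 5.1 0 0 0;0 5.1 0 0 0")

```text
time_s: 3.5
eef_pos: [438.1, 312.8, 53.4]
ee_rot: [0.6, -0.375, 0.599, 0.374]
force: [-14.8, -7.6, 37.9]
grip_width: -0.001
```

Run:
```python
from h import *
s=ctrl.sense();print(s["eef_pos"],s["force"])
p=capture("wrist");im=cv2.cvtColor(p["pixels"],cv2.COLOR_RGB2BGR)
cv2.imwrite("pics/d_w.png",cv2.resize(im[140:340,180:400],None,fx=3,fy=3))
```

```text
[438.09796634 312.76149312  53.44865153] [-14.80215941  -7.60943231  37.90117072]
```

View pics/d_w.png

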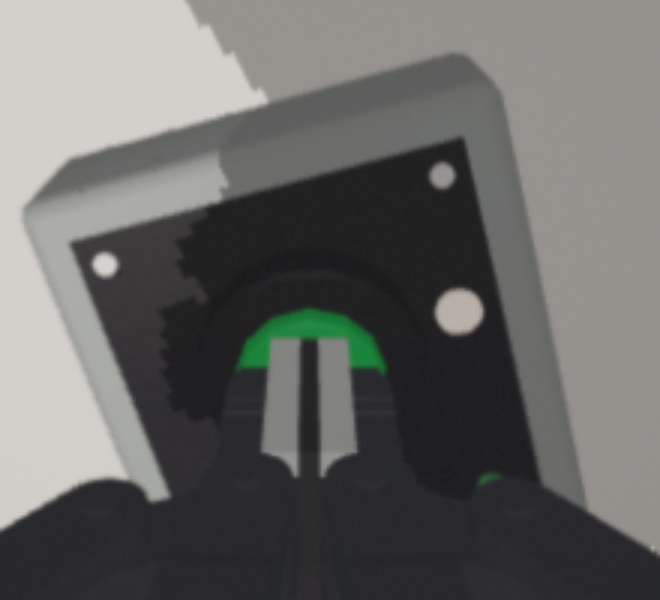

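The fingertips sit on the green cap, and it has bottomed out (commanded 50.3 mm, stopped at 53.4 mm). I'll rise well clear and cross to the mark.

>>> send_rows(rows="0 -4 0 0 0;0 -8 0 0 0;0 -12 -1 -1.5 0;0 -15 -4 -5.5 0;0 -15 -6.6 -9.2 0;0 -15 -9.4 -13 0;0 -15 -12.2 -17 0;0 -15 -15 -21 0;0 -15 -17.9 -25 0;0 -15 -20.8 -29 0;0 -15 -23.8 -33 0;0 -15 -23.8 -33 0")

```text
time_s: 4.75
eef_pos: [507.3, -93.7, 199.7]
ee_rot: [0.601, -0.373, 0.601, 0.372]
force: [-0.1, 0.9, 0.1]
grip_width: 0.004
```

Run:
```python
from h import *
s=ctrl.sense();print(s["eef_pos"],s["force"],s["time_s"])
p=capture("wrist");im=cv2.cvtColor(p["pixels"],cv2.COLOR_RGB2BGR);cv2.imwrite("pics/e_w.png",im)
T=np.linalg.inv(np.array(p["mount"]));X=R().T@((np.array([[506.6,-88.3,4]])-s["eef_pos"]).T)
print(cv2.projectPoints(X.T.copy(),cv2.Rodrigues(T[:3,:3])[0],T[:3,3],np.array(p["intrinsics"]),np.array(p["dist"],float))[0])
print([(x["location"],x["confidence"]) for x in nets.spot_point(p,"mark_round_mid")])
```

```text
[507.32315551 -93.66597762 199.69014254] [-0.12837164  0.91833445  0.11027152] 4.75
[[[286.810758   178.01911931]]]
[([504.8, -91.1, 3.0], 0.7)]
```

View pics/e_w.png

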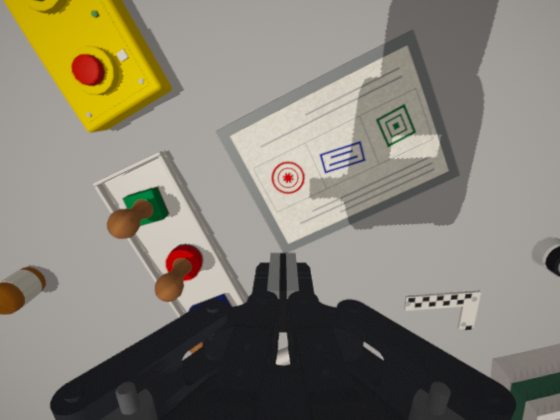

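The round mark is at (288,178), against a prediction of (287,178), so the estimate holds. Descending to about 22 mm above the paper.

>>> send_rows(rows="0 0 0 0 0;0 3 0 0 0;0 6 0 0 0;0 9 0 0 0;0 11.5 0 0 0;0 13.5 0 0 0;0 15 0 0 0;0 16.2 0 0 0;0 17 0 0 0;0 17.3 0 0 0;0 17.3 0 0 0;0 17.3 0 0 0")

```text
time_s: 6.05
eef_pos: [507.0, -88.6, 26.9]
ee_rot: [0.6, -0.375, 0.6, 0.374]
force: [0.1, 0.8, -0.7]
grip_width: -0.006
```

>>> send_rows(rows="0 0 0 0 0;0 0 0 0 0;0 0 0 0 0;0 0 0 0 0;0 0 0 0 0;0 0 0 0 0;0 0 0 0 0;0 0 0 0 0;0 0 0 0 0;0 0 0 0 0;0 0 0 0 0;0 0 0 0 0")

```text
time_s: 7.25
eef_pos: [506.6, -88.5, 26.3]
ee_rot: [0.6, -0.374, 0.6, 0.374]
force: [0.1, 0.8, -0.2]
grip_width: -0.002
```

Run:
```python
from h import *
p=capture("side");s=ctrl.sense();print(s["eef_pos"],s["force"],s["time_s"]);im=cv2.cvtColor(p["pixels"],cv2.COLOR_RGB2BGR);cv2.imwrite("pics/f_s.png",cv2.resize(im[150:310,200:380],None,fx=4,fy=3.75))
t=(543.5,-250,170);print(R().T@(np.array([*t])-s["eef_pos"]))
```

```text
[506.604032   -88.53254625  26.27827796] [-0.25044559  0.74893494 -0.45252232] 7.3
[-143.72197081 -104.06837522 -128.85166994]
```

View pics/f_s.png

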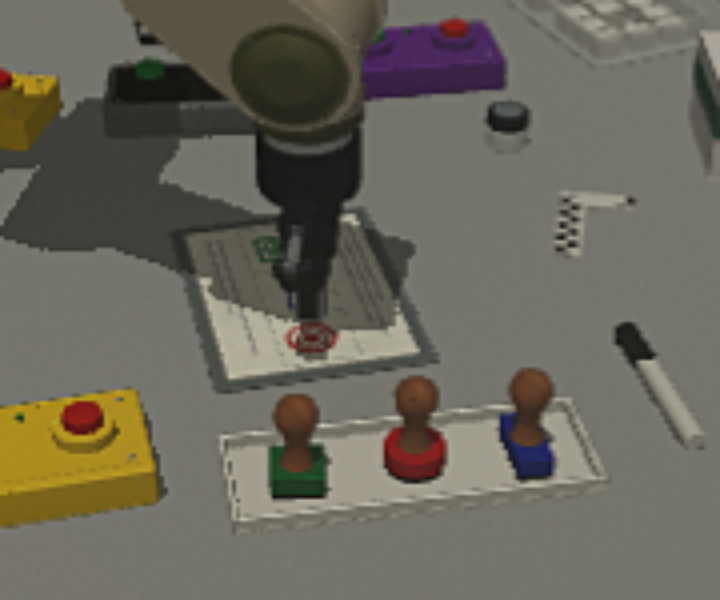

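The fingertips hover over the round mark and touch nothing. I'll hold another second, then rise and move to the round stamp.

>>> send_rows(rows="0 0 0 0 0;0 0 0 0 0;0 0 0 0 0;0 0 0 0 0;0 0 0 0 0;0 0 0 0 0;0 0 0 0 0;0 0 0 0 0;0 0 0 0 0;0 0 0 0 0")

```text
time_s: 8.3
eef_pos: [506.6, -88.5, 26.3]
ee_rot: [0.6, -0.374, 0.6, 0.374]
force: [0.4, -0.1, -0.3]
grip_width: -0.0
```

>>> send_rows(rows="0 -4 0 0 0;0 -8 0 0 0;0 -12 0 0 0;0 -16 0 0 0;0 -18 -2 -2.5 0;0 -18 -4.5 -5.5 0;0 -18 -7 -8.5 0;0 -18 -9 -11 0;0 -18 -10.4 -12.9 0;0 -18 -10.4 -12.9 0;0 -18 -10.4 -12.9 0;0 -18 -10.4 -12.9 0")

```text
time_s: 9.5
eef_pos: [543.3, -249.1, 206.4]
ee_rot: [0.6, -0.375, 0.6, 0.375]
force: [0.4, 0.5, 1.6]
grip_width: 0.004
```

Run:
```python
from h import *
s=ctrl.sense();print(s["eef_pos"],s["force"],s["time_s"])
p=capture("wrist");im=cv2.cvtColor(p["pixels"],cv2.COLOR_RGB2BGR);cv2.imwrite("pics/g_w.png",im)
T=np.linalg.inv(np.array(p["mount"]));X=R().T@((np.array([[543.5,-250,82],[543.5,-250,67],[543.5,-250,4]])-s["eef_pos"]).T)
print(cv2.projectPoints(X.T.copy(),cv2.Rodrigues(T[:3,:3])[0],T[:3,3],np.array(p["intrinsics"]),np.array(p["dist"],float))[0])
print([(x["location"],x["confidence"]) for x in nets.spot_point(p,"stamp_round_top")])
```

```text
[ 543.32602419 -249.11132361  206.36589155] [0.35233973 0.51007722 1.55272562] 9.5
[[[282.08355972 199.5677631 ]]

 [[282.1385663  194.98848706]]

 [[282.32135637 179.78083325]]]
[([545.6, -251.9, 82.5], 0.89), ([507.2, 47.5, 6.8], 0.6)]
```

View pics/g_w.png

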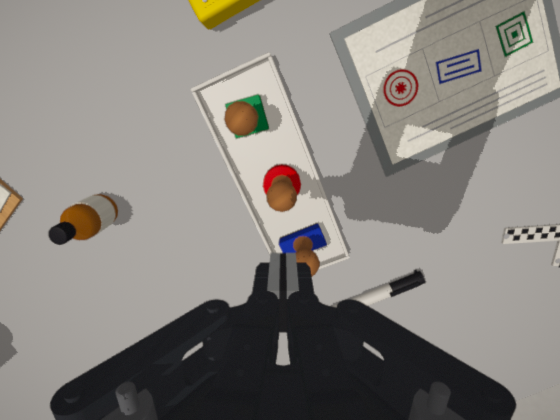

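The round stamp's knob is at (282,195), exactly where predicted, with the red base behind it. Descending to about 22 mm above its top.

>>> send_rows(rows="0 2.5 0 0 0;0 5 0 0 0;0 7 0 0 0;0 8.5 0 0 0;0 9.5 0 0 0;0 10 0 0 0;0 10.2 0 0 0;0 10.2 0 0 0;0 10.2 0 0 0;0 10.2 0 0 0;0 10.2 0 0 0;0 10.2 0 0 0")

```text
time_s: 10.8
eef_pos: [543.4, -250.2, 104.5]
ee_rot: [0.6, -0.375, 0.6, 0.374]
force: [0.4, -0.3, 0.1]
grip_width: 0.002
```

>>> send_rows(rows="0 0 0 0 0;0 0 0 0 0;0 0 0 0 0;0 0 0 0 0;0 0 0 0 0;0 0 0 0 0;0 0 0 0 0;0 0 0 0 0;0 0 0 0 0;0 0 0 0 0;0 0 0 0 0;0 0 0 0 0")

```text
time_s: 12.0
eef_pos: [543.4, -250.1, 104.3]
ee_rot: [0.6, -0.374, 0.6, 0.374]
force: [-0.0, 0.2, -0.5]
grip_width: -0.004
```

Run:
```python
from h import *
p=capture("side");s=ctrl.sense();print(s["eef_pos"],s["force"],s["time_s"]);im=cv2.cvtColor(p["pixels"],cv2.COLOR_RGB2BGR);cv2.imwrite("pics/h_s.png",cv2.resize(im[150:310,200:380],None,fx=4,fy=3.75))
print(R().T@(np.array([520.4,296.5,105])-s["eef_pos"]))
```

```text
[ 543.37587431 -250.11895258  104.31118939] [ 0.12240363  0.2953682  -0.16245633] 12.05
[ -0.70891201 260.75327146 480.96556369]
```

View pics/h_s.png

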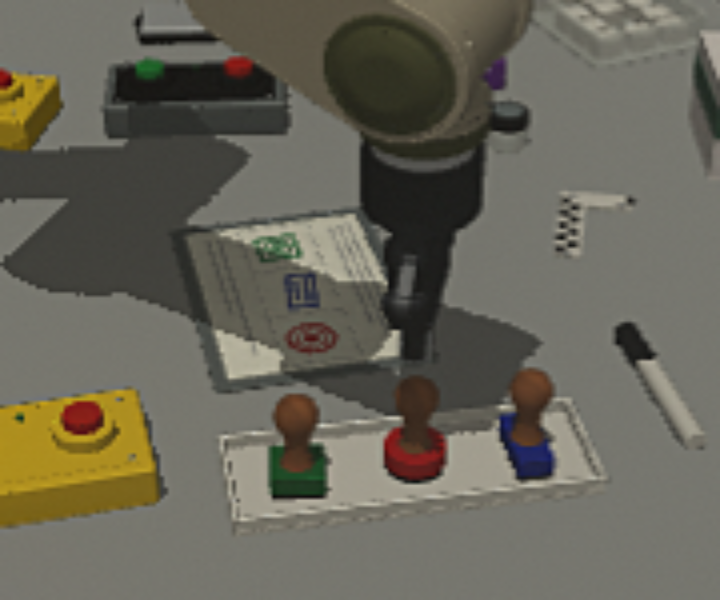

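The fingertips hover just above the round stamp. I'll hold another second, rise, then cross to the red button.

>>> send_rows(rows="0 0 0 0 0;0 0 0 0 0;0 0 0 0 0;0 0 0 0 0;0 0 0 0 0;0 0 0 0 0;0 0 0 0 0;0 0 0 0 0;0 0 0 0 0;0 0 0 0 0")

```text
time_s: 13.05
eef_pos: [543.4, -250.1, 104.3]
ee_rot: [0.6, -0.374, 0.6, 0.374]
force: [0.7, 0.4, 0.3]
grip_width: 0.0
```

>>> send_rows(rows="0 -4 0 0 0;0 -8 0 0 0;0 -11 1 2 0;0 -11 3 5.5 0;0 -11 5 9.3 0;0 -11 7.1 13.1 0;0 -11 9.2 17 0;0 -11 11.3 21 0;0 -11 13.5 25 0;0 -11 15.6 29 0;0 -11 17.8 33 0;0 -11 20 37 0")

```text
time_s: 14.25
eef_pos: [525.9, 172.0, 214.5]
ee_rot: [0.6, -0.374, 0.6, 0.374]
force: [0.0, -0.2, 0.5]
grip_width: 0.005
```

>>> send_rows(rows="0 0 2.1 3.9 0;0 0 4.3 7.9 0;0 0 6.1 11.1 0;0 0 6.1 11.1 0;0 4 6.1 11.1 0;0 8 6.1 11.1 0;0 10 6.1 11.1 0;0 11 6.1 11.1 0;0 11 6.1 11.1 0;0 11 6.1 11.1 0")

```text
time_s: 15.25
eef_pos: [520.9, 296.6, 105.6]
ee_rot: [0.601, -0.375, 0.599, 0.374]
force: [-0.2, 0.5, -0.2]
grip_width: -0.001
```

Run:
```python
from h import *
s=ctrl.sense();print(s["eef_pos"],s["force"],s["time_s"])
p=capture("wrist");im=cv2.cvtColor(p["pixels"],cv2.COLOR_RGB2BGR);cv2.imwrite("pics/i_w.png",im)
T=np.linalg.inv(np.array(p["mount"]));X=R().T@((np.array([[520.4,296.5,58]])-s["eef_pos"]).T)
print(cv2.projectPoints(X.T.copy(),cv2.Rodrigues(T[:3,:3])[0],T[:3,3],np.array(p["intrinsics"]),np.array(p["dist"],float))[0])
```

```text
[520.942131   296.61094575 105.60292721] [-0.15953952  0.53195847 -0.21698997] 15.25
[[[282.123785   231.41786445]]]
```

View pics/i_w.png

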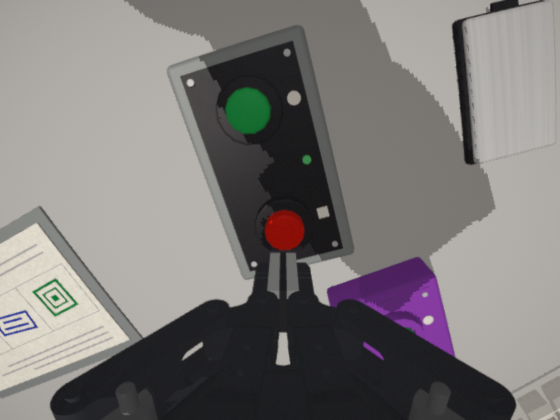

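The red button is at (285,230), right under the tips. Pressing it to the same depth.

>>> send_rows(rows="0 2.5 0 0 0;0 3.8 0 0 0;0 4.5 0 0 0;0 4.9 0 0 0;0 5.1 0 0 0;0 5.3 0 0 0;0 5.4 0 0 0;0 5.4 0 0 0;0 5.4 0 0 0")

```text
time_s: 16.2
eef_pos: [520.4, 296.8, 53.7]
ee_rot: [0.6, -0.375, 0.599, 0.374]
force: [-11.6, -5.1, 25.4]
grip_width: -0.001
```

>>> send_rows(rows="0 -3 0 0 0;0 -6 0 0 0;0 -9 0 0 0;0 -12 0 0 0;0 -14 0 0 0;0 -15 0 0 0;0 -15 0 0 0;0 -15 0 0 0;0 -15 0 0 0;0 -15 0 0 0")

```text
time_s: 17.2
eef_pos: [520.0, 296.5, 199.3]
ee_rot: [0.599, -0.374, 0.6, 0.375]
force: [0.1, -0.4, -0.7]
grip_width: 0.001
```

Run:
```python
from h import *
s=ctrl.sense();print(s["eef_pos"],s["force"],s["time_s"])
p=capture("wrist");cv2.imwrite("pics/j_w.png",cv2.cvtColor(p["pixels"],cv2.COLOR_RGB2BGR))
p=capture("side");cv2.imwrite("pics/j_s.png",cv2.cvtColor(p["pixels"],cv2.COLOR_RGB2BGR))
```

```text
[519.96531048 296.5405405  199.27519211] [ 0.06569723 -0.36450215 -0.73334084] 17.2
```

View pics/j_w.png

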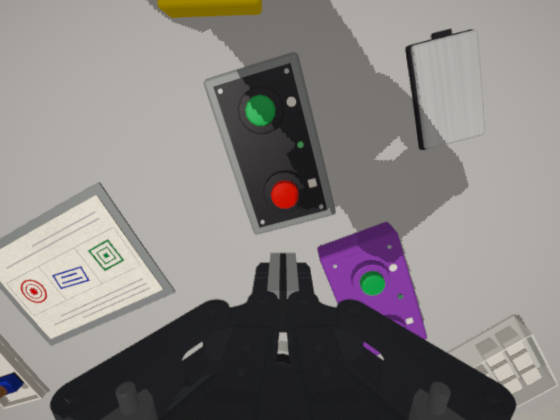

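View pics/j_s.png

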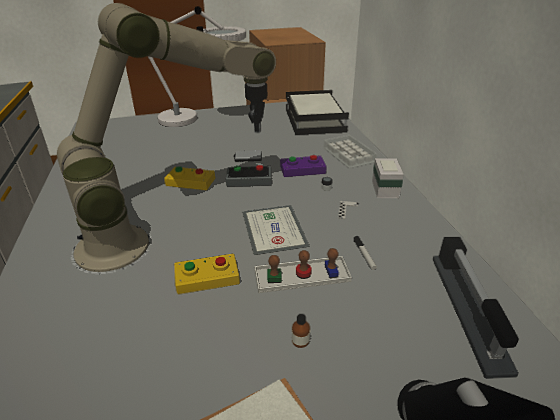

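Both buttons stand proud of their collars, the stamps at (275,266), (304,263) and (332,261) are unmoved, and the arm is clear.

```bash
python3 -c "
from rig import workorder
print(workorder.finish_job())"
```

```text
the job is handed in; nothing more can be done
None
```

I did the four steps in order with the fingers shut and handed the job in after about 17 s of the 69 s allowed. No verdict is reported.

1. **Green button:** pressed on the grey/black control box until it bottomed, with the fingertips stopping at z = 53.4 mm under about 38 N.
2. **Round red mark:** the tips stayed about 22 mm above the paper for over 2 s, at (506.6, -88.5). My two-view measurement of the mark was (506.5, -88.0).
3. **Round red stamp:** the tips stayed about 22 mm above its top for over 2 s, at (543.4, -250.1). My measurement of its knob was (543.5, -249.7).
4. **Red button:** pressed to the bottom at z = 53.7 mm under about 25 N, then the arm rose to z = 199 mm.

**Last checks:** the final pictures show both buttons back up and the stamps and bystanders in view where they stood. The tool force is near zero.

**Disagreements:**
- The networks' positions differed from my own by up to about 5 mm. In each case the wrist picture agreed with mine, so I used mine.
- Both presses showed a sideways force of about 13 to 17 N once the buttons had bottomed. I saw no effect from it.

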